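# Close the draught shield and tare the balance

### The arm

A 6-joint arm with a two-finger parallel gripper is mounted at the origin on a cart in front of the work surface, level with it; the furniture and walls round the work are solid. World frame = base frame: x ahead of the robot, y to its left, z up, the work surface at z = 0. Lengths are in mm, angles in degrees, forces in N, time in s.
With the tool pointing down it reaches from about 275 to 725 mm from the base axis. Payload 15.9 kg.
Tool frame: the origin (TCP) lies between the finger pads; the fingertips stand 19 mm ahead of it and the grasp point (between the pads) is the TCP; y points along the fingers, z is the direction in which the jaws open and shut, and the axes are right-handed (so a half turn about y gives the same grasp; the last joint's range is limited). The gripper opens to 85 mm and grips with 20 to 120 N. Pads are 22 mm wide; open, the fingers measure 114 mm over their backs; the gripper's body (76 mm by 85 mm) begins 54 mm behind the grasp point. The pads swing forward as they close: fully open they stand 13 mm farther back than shut.
Start: joints at [-74.599, 12.198, -1.971, 75.831, 0, 90], TCP at [132.782, -482.032, 220.506] pointing down, gripper open.
Joint ranges: [-170.91, 170.91], [-42.67, 98.43], [-65.05, 77.54], [-120.47, 116.71], [-90, 82.35], [-180, 180]. Speed limits (degrees/s): [108.29, 108.29, 136.94, 147.25, 180, 180].

### API

Orientations are given as [roll, pitch, yaw] about the fixed x, y, z axes, in that order (R = Rz(yaw) Ry(pitch) Rx(roll)).
In Python, from cell import robot gives the robot as it stands.
- The arm moves only by the tool carry_out, never from a script. Its argument "targets" is a list that holds one entry, the list of rows, each a list of 7 numbers: the shift along the tool's x, y, z in mm, then the turn, a rotation vector about the tool's x, y, z in rad, then the closure in counts, from 0 (fully open) to 255 (shut). In form: [[[dx, dy, dz, ax, ay, az, grip], ...]]. A call has 1 to 12 rows; each row is the pose to reach, as a shift and turn from the pose commanded when the call began, along the tool's axes at that moment; what a row does not reach only later rows make up. A row lasts 1/8 s, in which the tool goes at most 62.5 mm and 10.7 degrees, less where a joint would pass 70% of its speed; a pose out of reach is approached as far as the arm can. A call with a gripper value outside its range is refused whole. The fingers move at their own pace and stop on an object; "squeeze" is the grip in N (left out, the last holds). Time passes only in rows, so rows that repeat a pose let the fingers close. It gives the time, the measured TCP pose, the force and the opening at its end, in the units of the state.
- robot.sense(): the state, without advancing time (a new reading comes with each control period).
- robot.grab_frame(name): name is "side" or "top"; returns the picture (420x560x3 uint8, red, green, blue); there is no depth.
- robot.get_calibration(name): a dict with "fx", "fy", "cx", "cy" (pixels), "R" (3x3) and "t" (3): a world point X has camera coordinates R X + t. Camera axes: x right, y down, z forward; pixel columns grow to the right and rows downward; lengths in mm; the calibration is good to about 2 mm. A picture is of the moment at which its call begins. get_calibration takes no time and is no camera call.
- robot.job_done(): hands the job in, once; it reports no verdict.
Trained networks look in the newest picture that a camera, given by its name, has taken for a name from the list of things; names that differ only in an ending like _2 or _b are one class to them, and where a whole thing is asked for, a point or a joint stands for the part that bears it (a point fixed in the world has none). Each returns a list of dicts, best first, with "p" (0 to 1); they miss things now and then, are a little off and sometimes report something else, mostly with a low value. They report only what shows in the picture. A call takes as long as a camera call. They do not tell look-alikes from the thing itself.
- robot.recognise(camera, label): "xyz" ([x, y, z] in mm, in world coordinates, good to about 4 mm: the middle of the surface that is visible of it).
- robot.cut_out(camera, label): "pixels" (420x560 bool, what is visible of it).
The state is a dict: "clock": time; "q": joint angles; "qvel": joint speeds; "effort": joint torques, N m; "eef_pos": TCP position; "eef_rot": TCP orientation; "force": force on the tool from outside, world axes, zero at the start; "wrist_torque": the same for the moment, N m; "opening": finger opening in mm.
Only numpy, scipy, OpenCV 4.12 (cv2) and the standard library are available. Lean on these libraries where they do the work, as an engineer would, in place of code of your own. Each camera call takes 0.05 s, during which the arm holds its last target.

### The job

The empty glass dish is on the balance pan and its tare is to be taken. With the fingertips, gently push the open top lid and the open right-hand side door of the draught shield fully shut by their finger catches, and only then press the long tare key in the middle of the front panel down and let it come up again. Only push and press, pick nothing up: leave the left door shut, do not press the two square keys, and do not shift the dish or the things lying round the balance.

Things in the scene. Friction and masses are not known exactly. Their poses are not given: they have to be found in the camera images.
- balance: precision balance, light grey housing 290x200 mm, fixed; a glass draught shield covers its rear. Origin: centre of underside, on the worktop; +x from the key panel (front) to the back, +y to the robot's left at yaw 0, z up. In mm: key panel x -155..-80, top z 52, then a sloping display; shield x -30..135, y -99..99 without catches, frame top z 197; steel pan radius 60 at x 52, top z 84.
- right_door (a joint): opening of the right (-y) glass side door, m: 0 shut, 0.085 fully open, 0.03 to 0.075 at the start. It slides level along the balance's +x (to the back) to open and sticks out behind; shut it by pushing its catch to the front (-x) up to its stop. Friction about 1.5 N plus 8 N per m/s; it stays where it is left.
- right_door_grip (a point): centre of the push face of the right door's black finger catch (moves with the door): its flat upright rear (+x) face, 32 mm wide from the door's outer glass (y -96 mm) out to y -128, and 44 mm high; in front of it a ramp runs back to the glass. Shut, it is at (9, -112, 160) mm in the balance frame; push it to -x. The shield's rails reach y -99. Axes as the balance.
- lid (a joint): opening of the glass top lid, m: 0 shut, 0.085 fully open, 0.03 to 0.075 at the start. It slides level along the balance's +x (to the back) to open and sticks out behind; shut it by pushing its catch to the front (-x) up to its stop. Same friction as the door; it stays where it is left.
- lid_grip (a point): centre of the push face of the lid's black finger catch (moves with the lid): its flat upright rear (+x) face, 100 mm long (y), from the lid's glass at z 195 mm up to z 218; in front of it a ramp runs down to the glass. Shut, it is at (12, 0, 206) mm in the balance frame; push it to -x. Behind it is flat glass between frame rails at |y| 79 to 87, 2 mm above it. Axes as the balance.
- left_door (a joint): opening of the left-hand side door in m, a mirror image of the right one; it starts shut (0) and must stay shut.
- tare_key (a joint): travel of the tare key in m: 0 up, 0.004 fully down. It counts as pressed beyond 0.0025. A spring returns it; it takes 1.4 N at the top and 4.2 N fully down.
- tare_key_top (a point): centre of the upper face of the unpressed tare key (the point goes down with it): the long white key in the middle of the front panel, 50 mm (y) by 19 mm (x), 6 mm above the panel, at (-125, 0, 58) mm in the balance frame. Axes as the balance. The shield's front glass stands 95 mm behind it, up to 197 mm high.
- left_key (a joint): travel of the small square key (18 mm) at the left end of the panel, 68 mm from the middle of the tare key; leave it alone.
- right_key (a joint): travel of the small square key (18 mm) at the right end of the panel, 68 mm from the middle of the tare key; leave it alone.
- dish: empty round glass dish, 63 mm across, 15 mm high, loose on the pan inside the shield; origin: centre of its underside.
- big_weight: brass weight with a ball knob, 22 mm across, 34 mm high, on the worktop to the right of the balance; origin: centre of its underside. Leave it.
- mid_weight: brass weight, 18 mm across, 27 mm high, beside the big one; origin: centre of its underside. Leave it.
- small_weight: brass weight, 14 mm across, 21 mm high, beside the big one; origin: centre of its underside. Leave it.
- tweezers: steel tweezers, 18 x 128 x 9 mm, lying to the right in front; origin: centre of the underside, y along their length. Leave them.
- dropper_bottle: amber dropper bottle, 34 mm across, 107 mm high, to the left of the balance; origin: centre of its underside. Leave it.
- vial: glass sample vial with a black cap, 21 mm across, 52 mm high, to the left; origin: centre of its underside. Leave it.
- spare_dish: second round glass dish like the one on the pan, lying on the worktop to the left; origin: centre of its underside. Leave it.
- spatula: thin steel spatula with a green grip, 12 x 185 x 9 mm, lying to the left in front; origin: centre of the underside, y along its length. Leave it.
Not all that is in view belongs to the job. Leave any yellow look-alike of the dish alone.

How it is judged:
By the outcome, as a careful person would: the job done as asked, in the order asked, and still so for the second after the job is handed in, with the robot touching nothing.
It also fails if it takes over 48 s, if anything falls off the work surface, if the arm or the gripper's body presses on something with over 40 N, if the wrist force passes 120 N, or if a joint passes its speed limit or range.

## Working session

There is one attempt and no reset: what is moved stays moved. The work goes in short steps, Python scripts to look and compute and a tool call to move; the robot and the scene stay as the last step left them, time stands still between calls to the robot, and variables do not carry over. Pictures are saved under pics/ and viewed, and the job is handed in when it is done.

Besides the shell and the picture viewer there is one more tool, called by a JSON object that holds its "fn" and its "kwargs". carry_out: Moves the arm, as the interface text tells. Its arguments: {"type":"object","properties":{"targets":{"type":"array","items":{"type":"array","items":{"type":"array","items":{"type":"number"}}}},"squeeze":{"type":"number"}},"required":["targets"]}

```bash
ls; mkdir -p pics; python3 - <<'E'
from cell import robot
import cv2,numpy as np
s=robot.sense();print(s)
for c in("side","top"):
    f=robot.grab_frame(c);cv2.imwrite(f"pics/{c}0.png",f[:,:,::-1])
    k=robot.get_calibration(c);print(c,k)
    for l in("balance","right_door_grip","lid_grip","tare_key_top"):
        print(c,l,[(np.round(d["xyz"],1),round(d["p"],2)) for d in robot.recognise(c,l)[:3]])
print(robot.sense()["clock"])
E
```

```text
pics
{'clock': 0.0, 'q': array([-7.45997847e+01,  1.22239345e+01, -2.00667076e+00,  7.58320878e+01,
        7.12611179e-04,  9.00004125e+01]), 'qvel': array([ 0.06614453,  0.01765233,  0.04329985, -0.05964592, -0.03966914,
       -0.02250355]), 'effort': array([ 3.57527111e-03, -6.86148262e+01,  4.87119269e+01,  1.74430601e-02,
        1.71582019e-04, -9.92690389e-06]), 'eef_pos': array([ 132.69227907, -481.71392213,  220.03461993]), 'eef_rot': array([-9.00626931e+01,  7.12159350e-04, -1.64600198e+02]), 'force': array([ 0.17676225, -0.04505425, -0.74285954]), 'wrist_torque': array([ 0.01288186,  0.01689337, -0.00431001]), 'opening': 85.51468963049922}
side {'fx': 511.9862216020109, 'fy': 511.9862216020109, 'cx': 281.91354771264577, 'cy': 206.86589351042971, 'R': array([[ 0.80061115, -0.59904854, -0.01275326],
       [-0.2658961 , -0.33612765, -0.90350289],
       [ 0.53695536,  0.72674553, -0.42839221]]), 't': array([-372.84301139,  265.30764681, 1086.60680878])}
side balance [(array([648.9, -19.3,  98.8]), 0.61), (array([710.6,  18.4, 195.1]), 0.4)]
side right_door_grip [(array([687.8, -25.2, 143.3]), 0.91)]
side lid_grip [(array([707. ,  20.9, 198.8]), 0.82)]
side tare_key_top []
top {'fx': 407.8596260680627, 'fy': 407.8596260680627, 'cx': 282.362900976316, 'cy': 207.7832018574094, 'R': array([[ 0.00741433, -0.99991805,  0.01043649],
       [-0.89986603, -0.01122336, -0.43602198],
       [ 0.43610338, -0.00615863, -0.8998755 ]]), 't': array([ 32.15900038, 489.33700146, 969.66368157])}
top balance [(array([601.3,  73.7, 191.3]), 0.58), (array([666. ,  66.6, 195. ]), 0.36)]
top right_door_grip []
top lid_grip [(array([669.2,  63.1, 191. ]), 0.88)]
top tare_key_top []
0.5
```

View pics/side0.png

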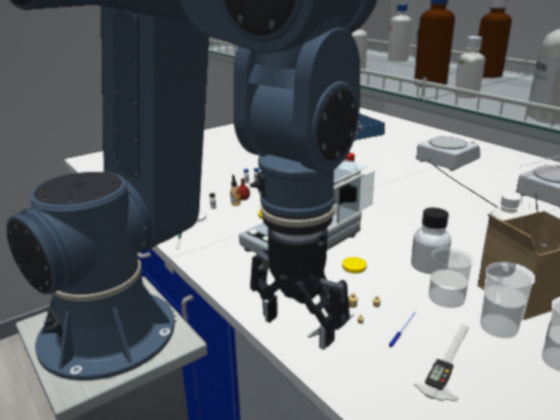

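View pics/top0.png

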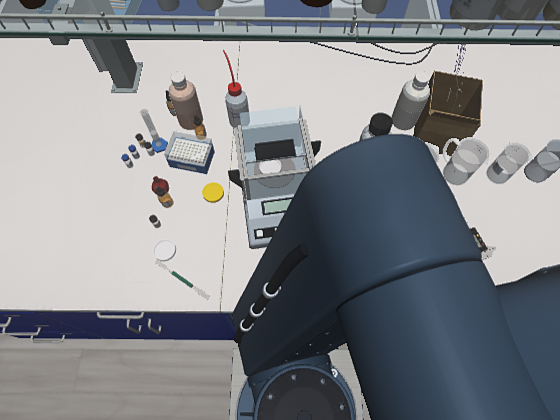

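```bash
python3 - <<'E'
import cv2
a=cv2.imread("pics/side0.png")[140:270,220:400];b=cv2.imread("pics/top0.png")[90:260,210:350]
cv2.imwrite("pics/side0z.png",cv2.resize(a,None,fx=4.4,fy=4.4,interpolation=2))
cv2.imwrite("pics/top0z.png",cv2.resize(b,None,fx=3.5,fy=3.5,interpolation=2))
E
```

```text
(no output)
```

View pics/side0z.png

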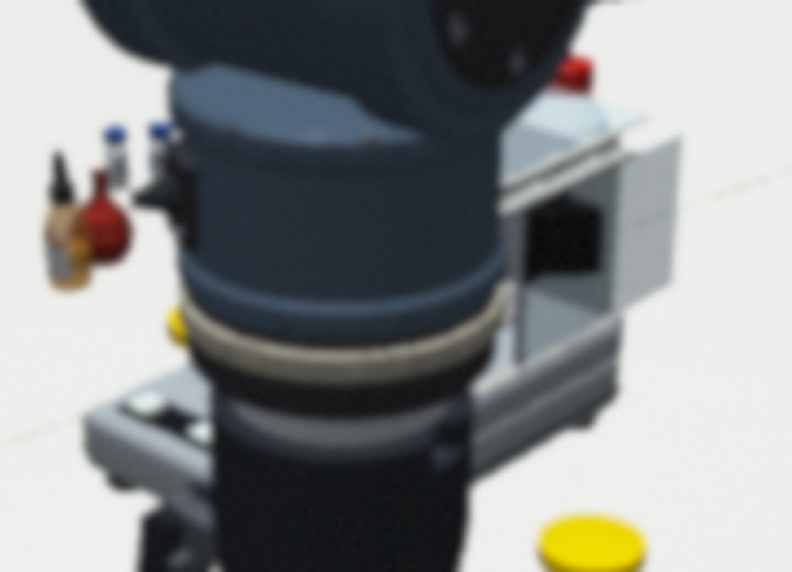

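View pics/top0z.png

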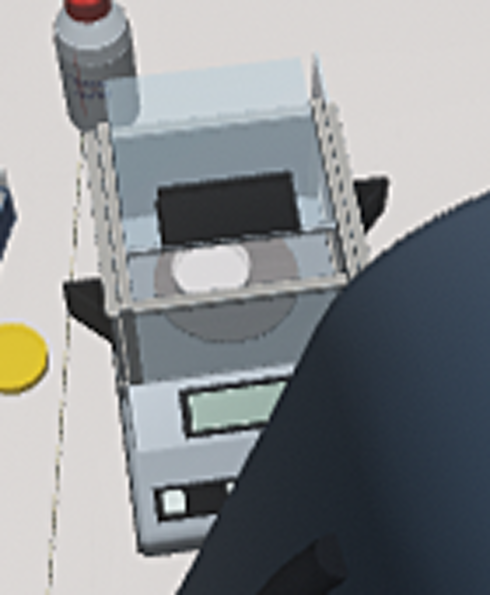

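{"fn": "carry_out", "kwargs": {"targets": [[[72, 0, -5, 0, 0.145, 0, 255], [143, 0, -21, 0, 0.29, 0, 255], [211, 0, -47, 0, 0.436, 0, 255], [211, 0, -47, 0, 0.436, 0, 255]]]}}

```text
clock: 1.0
eef_pos: [-85.8, -492.3, 220.5]
eef_rot: [-90.0, -0.0, 170.2]
force: [0.7, -1.0, 0.3]
opening: 12.1
```

```bash
python3 - <<'E'
from cell import robot
import cv2,numpy as np
s=robot.sense();print(s["eef_pos"],s["eef_rot"],s["q"],s["opening"])
for c in("side","top"):
    f=robot.grab_frame(c);cv2.imwrite(f"pics/{c}1.png",f[:,:,::-1])
    for l in("balance","right_door_grip","lid_grip","tare_key_top"):
        print(c,l,[(np.round(d["xyz"],1),round(d["p"],2)) for d in robot.recognise(c,l)[:3]])
print(robot.sense()["clock"])
a=cv2.imread("pics/side1.png")[140:270,220:400];b=cv2.imread("pics/top1.png")[90:260,210:350]
cv2.imwrite("pics/side1z.png",cv2.resize(a,None,fx=4.4,fy=4.4,interpolation=2))
cv2.imwrite("pics/top1z.png",cv2.resize(b,None,fx=3.5,fy=3.5,interpolation=2))
E
```

```text
[ -85.83530206 -492.30254487  220.5341964 ] [-8.99948754e+01 -1.80471995e-02  1.70155329e+02] [-9.98785861e+01  1.21624987e+01 -2.01189338e+00  7.58204726e+01
 -1.80441628e-02  8.99660833e+01] 12.086835715900012
side balance [(array([559.2,   7.8,  95.5]), 0.91)]
side right_door_grip []
side lid_grip [(array([646.4,  51.1, 202.8]), 0.63)]
side tare_key_top [(array([450.1,  27.1,  58.9]), 0.41)]
top balance [(array([556. ,  47.7, 144.5]), 0.83)]
top right_door_grip [(array([650.8, -42.5, 175.8]), 0.46)]
top lid_grip [(array([669.5,  63.6, 192.4]), 0.78), (array([452.2,  27.3,  55.7]), 0.55)]
top tare_key_top [(array([450.5,  29.5,  54.2]), 0.57)]
1.5
```

View pics/side1.png

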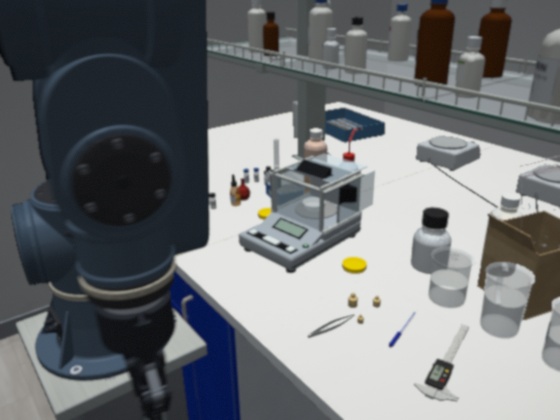

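View pics/side1z.png

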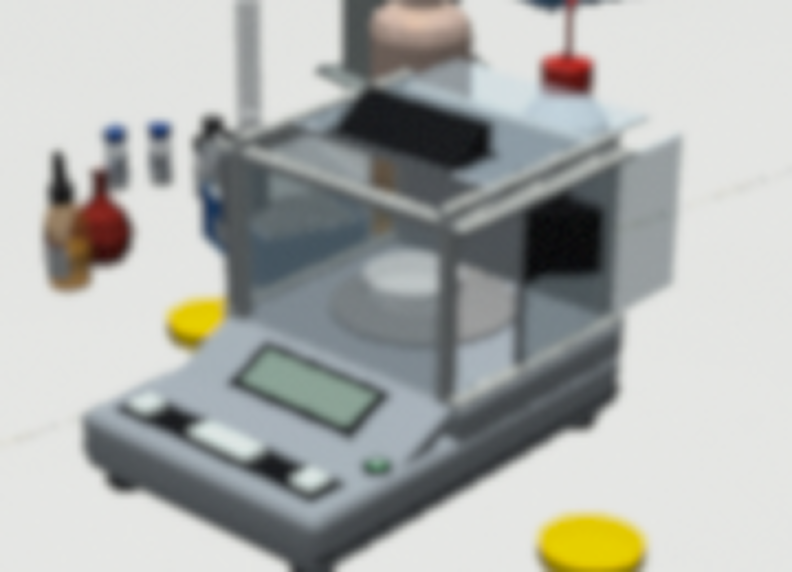

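View pics/top1z.png

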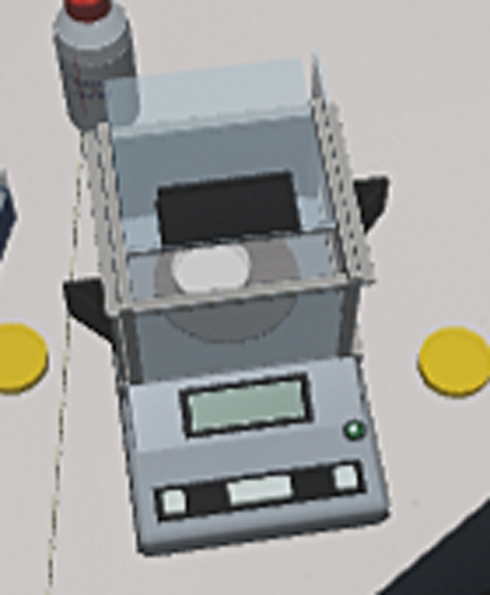

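```bash
cat > fit.py <<'E'
from cell import robot
import numpy as np
from scipy.optimize import least_squares
T=[((-125,0,58),(260,489),0),((-125,68,58),(173,501),0),((-125,-68,58),(345,478),0),((9,128,182),(65,284),0),((9,-128,182),(388,178),1),((12,50,218),(157,187),2),((12,-50,218),(293,172),2)]
S=[((-125,0,58),(227,438),0),((-125,68,58),(148,404),0),((-125,-68,58),(309,477),0),((-30,-99,197),(443,218),0),((-30,99,197),(240,143),0),((12,50,218),(372,88),2),((12,-50,218),(490,130),2)]
C={c:robot.get_calibration(c) for c in("top","side")}
def proj(c,X):
    k=C[c];p=k["R"]@X+k["t"];return np.array([k["fx"]*p[0]/p[2]+k["cx"],k["fy"]*p[1]/p[2]+k["cy"]])
def W(v,b):
    c,s=np.cos(v[2]),np.sin(v[2]);b=np.array(b,float);return np.array([v[0]+c*b[0]-s*b[1],v[1]+s*b[0]+c*b[1],b[2]])
if __name__=="__main__":
    def res(v):
        r=[]
        for c,L,o,z in(("top",T,(210,90),3.5),("side",S,(220,140),4.4)):
            for b,p,m in L:
                b=np.array(b,float);b[0]+=(0,v[3],v[4])[m]
                r.append(proj(c,W(v,b))-np.array(p)/z-o)
        return np.array(r).ravel()
    f=least_squares(res,[570,40,0.1,.05,.05],x_scale=[10,10,.1,10,10],loss="soft_l1")
    print(f.x,np.degrees(f.x[2]));print(np.round(res(f.x).reshape(-1,2),1))
    v=f.x
    for n,b in(("lid",(12+v[4],0,206)),("lidshut",(12,0,206)),("door",(9+v[3],-112,160)),("doorshut",(9,-112,160)),("tare",(-125,0,58))):print(n,W(v,b),np.linalg.norm(W(v,b)[:2]))
E
python3 fit.py
```

```text
[5.72783569e+02 4.90801353e+01 1.61549626e-01 5.46273567e+01
 4.40932319e+01] 9.256111776889961
[[ 0.7 -0.2]
 [ 0.8 -0.2]
 [ 0.9 -0.5]
 [-0.1 -1. ]
 [ 1.1 -0.2]
 [ 0.8 -0.1]
 [ 0.4 -0.6]
 [-1.7 -0.3]
 [-1.7 -1. ]
 [-1.2 -0.3]
 [ 3.5 -0.3]
 [-6.7 -2.7]
 [-2.  -1.5]
 [-0.4 -2.3]]
lid [628.14642255  58.10261098 206.        ] 630.827901704525
lidshut [584.62731921  51.01030951 206.        ] 586.8484932609094
door [653.59740617 -51.22721327 160.        ] 655.6018583910557
doorshut [599.68134057 -60.01390605 160.        ] 602.6768447043625
tare [449.41116683  28.97415431  58.        ] 450.344200019432
```

```bash
python3 - <<'E'
from fit import *
import cv2
print("rec",proj("top",np.array([669.5,63.6,192.4])),proj("side",np.array([646.4,51.1,202.8])),proj("side",np.array([687.8,-25.2,143.3])))
for c in("top","side"):
  for l in("lid_grip","right_door_grip","tare_key_top"):
    for d in robot.cut_out(c,l)[:2]:
        y,x=np.nonzero(d["pixels"]);print(c,l,round(d["p"],2),x.min(),x.max(),y.min(),y.max(),x.mean(),y.mean())
import fit
v=[572.8,49.1,.1615,54.6,44.1]
for c in("top","side"):
    im=cv2.imread(f"pics/{c}1.png");z=4;o=(210,90) if c=="top" else(220,140)
    im=cv2.resize(im[o[1]:o[1]+145,o[0]:o[0]+190],None,fx=z,fy=z,interpolation=2)
    def box(x0,x1,y0,y1,z0,z1,col):
        P=[(x,y,zz) for x in(x0,x1) for y in(y0,y1) for zz in(z0,z1)]
        for i,a in enumerate(P):
            for b in P[i+1:]:
                if sum(p!=q for p,q in zip(a,b))==1:
                    A,B=[tuple(int(t) for t in (proj(c,W(v,q))-o)*z) for q in(a,b)]
                    cv2.line(im,A,B,col,1)
    box(-30,135,-99,99,60,197,(0,0,255));box(-155,-80,-100,100,0,52,(0,255,0))
    box(56,56,-50,50,195,218,(255,0,255));box(64,64,-128,-96,138,182,(255,255,0));box(9,9,96,128,138,182,(255,255,0));box(-134,-115,-25,25,58,58,(0,0,255))
    cv2.imwrite(f"pics/{c}ov.png",im)
E
```

```text
rec [273.19299229 133.66811056] [323.15286739 167.29139445] [353.00185791 192.51427437]
top lid_grip 0.88 240 305 107 161 271.56545392723564 134.25127507650458
top right_door_grip 0.6 299 320 108 165 311.55 139.7125
top tare_key_top 0.58 274 292 226 233 283.22033898305085 229.34745762711864
top tare_key_top 0.25 153 175 238 260 163.95673076923077 249.48317307692307
side lid_grip 0.86 289 364 154 181 325.6507293354943 167.07536466774715
side right_door_grip 0.91 336 375 170 222 354.31685393258425 196.05842696629213
side tare_key_top 0.46 264 278 236 244 271.2597402597403 239.76623376623377
```

View pics/sideov.png

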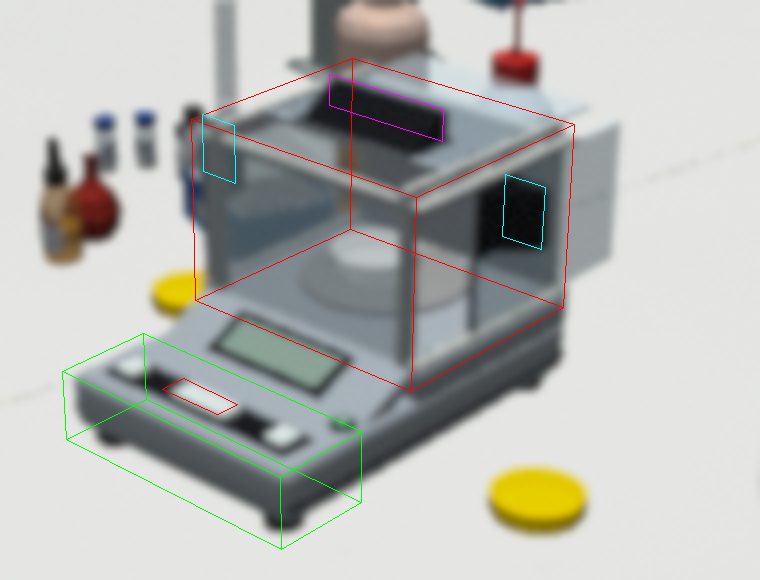

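View pics/topov.png

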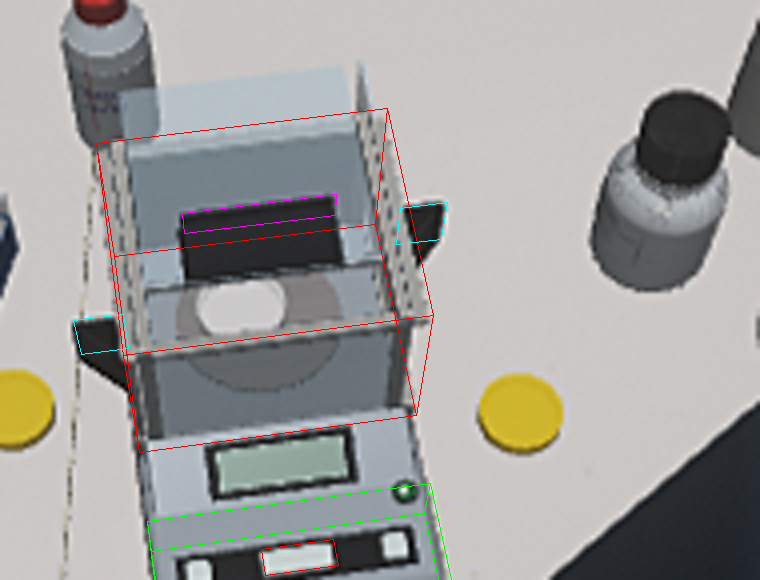

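```bash
sed -i 's/((-30,-99,197),(443,218),0),((-30,99,197),(240,143),0),//; s/loss="soft_l1"/loss="linear"/' fit.py; python3 fit.py
```

```text
[5.73507951e+02 4.89380912e+01 1.64502611e-01 5.38139648e+01
 4.35754314e+01] 9.425305338706288
[[ 0.9 -0.5]
 [ 1.  -0.4]
 [ 1.1 -0.8]
 [-0.  -1.1]
 [ 1.1 -0.3]
 [ 0.8 -0.1]
 [ 0.5 -0.7]
 [-1.4 -0.3]
 [-1.4 -1. ]
 [-0.8 -0.3]
 [-2.  -1.5]
 [-0.3 -2.3]]
lid [628.33311013  58.03921707 206.        ] 631.007961920021
lidshut [585.34595009  50.90323134 206.        ] 587.5551210330199
door [653.81523073 -51.26338078 160.        ] 655.8218432981674
doorshut [600.72775815 -60.07604592 160.        ] 603.7242505523166
tare [450.1954596   28.46788156  58.        ] 451.09463766086543
```

View pics/top1.png

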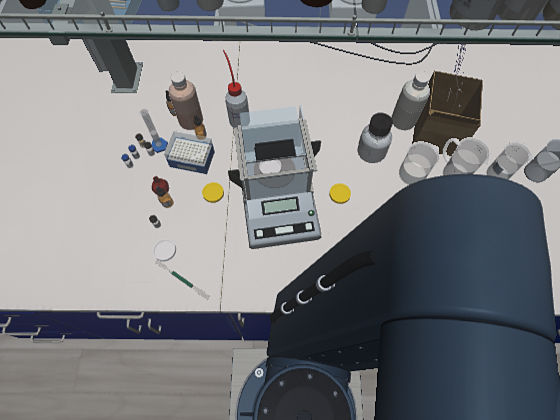

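```bash
cat > mv.py <<'E'
from cell import robot
import numpy as np
from scipy.spatial.transform import Rotation as Ro
V=(573.5,48.9,np.radians(9.42))
def bw(bx,by):
    c,s=np.cos(V[2]),np.sin(V[2]);return V[0]+c*bx-s*by,V[1]+s*bx+c*by
def wb(p):
    c,s=np.cos(V[2]),np.sin(V[2]);d=np.array(p[:2])-V[:2];return c*d[0]+s*d[1],-s*d[0]+c*d[1]
YAW=-80.58
def rows(pts,yaw=YAW):
    s=robot.sense();R0=Ro.from_euler("xyz",s["eef_rot"],degrees=True);Rt=Ro.from_euler("xyz",[-90,0,yaw],degrees=True)
    print("at",s["eef_pos"].round(1),s["eef_rot"].round(2),"bal",np.round(wb(s["eef_pos"]),1),"F",s["force"].round(1),"open",round(s["opening"],1),"t",round(s["clock"],2))
    rv=(R0.inv()*Rt).as_rotvec().round(3)
    for p in pts: print(p,R0.inv().apply(np.array(p)-s["eef_pos"]).round(1),rv)
E
python3 -c "
from mv import *
rows([(450,-150,330),(*bw(90,0),300)])
for l,z in(('big',0),): pass
from fit import C
def g(c,u,v,z):
    k=C[c];d=k['R'].T@[(u-k['cx'])/k['fx'],(v-k['cy'])/k['fy'],1];o=-k['R'].T@k['t'];return (o+d*(z-o[2])/d[2]).round()
print(g('top',238,125,0),g('top',234,85,100),g('top',374,160,0),g('top',381,122,110))
"
```

```text
at [ -83.  -492.8  220.5] [-90.    -0.   170.43] bal [-736.3 -426.9] F [-0.7 -0.2  0.4] open 0.1 t 1.8
(450, -150, 330) [-468.6 -109.5 -426.6] [ 0.    -1.902 -0.   ]
(np.float64(662.2863580988131), np.float64(63.630329784133195), 300) [-642.4  -79.5 -672.5] [ 0.    -1.902 -0.   ]
[843. 184.   0.] [921. 192. 100.] [ 714. -251.    0.] [ 777. -254.  110.]
```

{"fn": "carry_out", "kwargs": {"targets": [[[-39, -9, -36, 0, -0.158, 0, 255], [-78, -18, -71, 0, -0.317, 0, 255], [-117, -27, -107, 0, -0.475, 0, 255], [-156, -36, -142, 0, -0.634, 0, 255], [-195, -45, -178, 0, -0.792, 0, 255], [-234, -54, -213, 0, -0.951, 0, 255], [-273, -64, -249, 0, -1.109, 0, 255], [-312, -73, -284, 0, -1.268, 0, 255], [-351, -82, -320, 0, -1.426, 0, 255], [-390, -91, -356, 0, -1.585, 0, 255], [-430, -100, -391, 0, -1.743, 0, 255], [-469, -110, -427, 0, -1.902, 0, 255]]]}}

```text
clock: 3.3
eef_pos: [451.8, -148.5, 330.8]
eef_rot: [-90.0, -0.0, -80.3]
force: [0.3, -2.0, 0.3]
opening: -0.1
```

```bash
python3 -c "
from mv import *
rows([(450,-150,330),(*bw(90,0),300),(*bw(90,0),224)])"
```

```text
at [ 451.8 -148.5  330.8] [-8.999e+01 -2.000e-02 -8.029e+01] bal [-152.4 -174.8] F [ 0.3 -2.   0.3] open -0.1 t 3.3
(450, -150, 330) [ 1.2  0.8 -2. ] [-0.     0.005  0.   ]
(np.float64(662.2863580988131), np.float64(63.630329784133195), 300) [-173.6   30.9  243.3] [-0.     0.005  0.   ]
(np.float64(662.2863580988131), np.float64(63.630329784133195), 224) [-173.6  106.9  243.2] [-0.     0.005  0.   ]
```

{"fn": "carry_out", "kwargs": {"targets": [[[-25, 4, 35, 0, 0, 0, 255], [-50, 9, 70, 0, 0, 0, 255], [-75, 13, 104, 0, 0, 0, 255], [-100, 18, 139, 0, 0, 0, 255], [-125, 22, 174, 0, 0, 0, 255], [-150, 26, 209, 0, 0, 0, 255], [-174, 31, 243, 0, 0, 0, 255], [-174, 55, 243, 0, 0, 0, 255], [-174, 80, 243, 0, 0, 0, 255], [-174, 92, 243, 0, 0, 0, 255], [-174, 92, 243, 0, 0, 0, 255]]]}}

```text
clock: 4.68
eef_pos: [661.2, 61.5, 237.7]
eef_rot: [-90.1, 0.0, -80.6]
force: [-0.4, 0.1, 0.6]
opening: -0.3
```

```bash
python3 - <<'E'
from mv import *
import cv2
for c in("side","top"):
    f=robot.grab_frame(c);cv2.imwrite(f"pics/{c}2.png",f[:,:,::-1])
rows([(*bw(90,0),224),(*bw(60,0),224)])
a=cv2.imread("pics/side2.png")[90:270,220:400];b=cv2.imread("pics/top2.png")[60:260,190:350]
a=cv2.resize(a,(540,540),interpolation=2);b=cv2.resize(b,(432,540),interpolation=2)
cv2.imwrite("pics/s2z.png",a);cv2.imwrite("pics/t2z.png",b)
E
```

```text
at [661.9  61.5 239.1] [-89.97  -0.   -80.61] bal [89.2 -2. ] F [0.4 0.3 0.2] open -0.0 t 4.78
(np.float64(662.2863580988131), np.float64(63.630329784133195), 224) [-2.  15.1  0.8] [-0. -0.  0.]
(np.float64(632.6909053992088), np.float64(58.7202198560888), 224) [ -2.   15.1 -29.2] [-0. -0.  0.]
```

View pics/s2z.png

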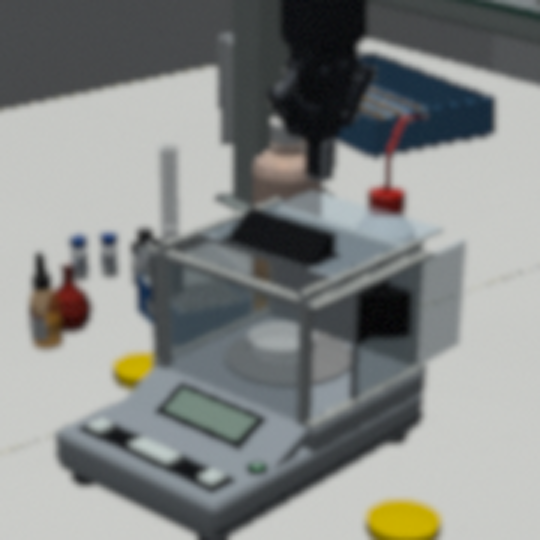

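View pics/t2z.png

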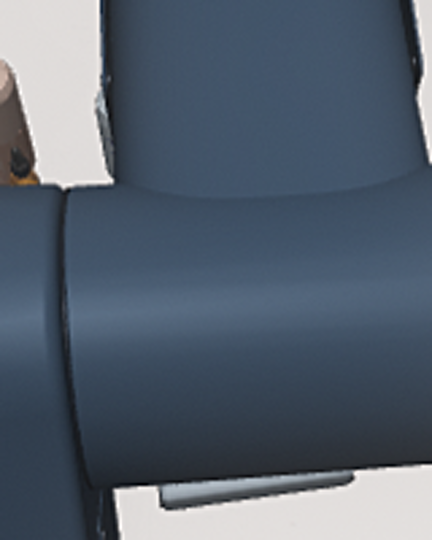

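```bash
python3 -c "
from fit import *
for z in(239,226,220,213,207): 
    p=proj('side',np.array([661.9,61.5,z]));print(z,p,(p-[220,90])*3)
"; python3 -c "
import cv2
a=cv2.imread('pics/side2.png')[110:190,290:370];cv2.imwrite('pics/s2zz.png',cv2.resize(a,None,fx=7,fy=7,interpolation=2))"
```

```text
239 [325.25641317 152.38846369] [315.76923952 187.16539107]
226 [325.14381677 156.93336821] [315.43145032 200.80010464]
220 [325.09215297 159.01875497] [315.27645892 207.0562649 ]
213 [325.03211909 161.44199662] [315.09635727 214.32598987]
207 [324.98086645 163.51078688] [314.94259936 220.53236063]
```

View pics/s2zz.png

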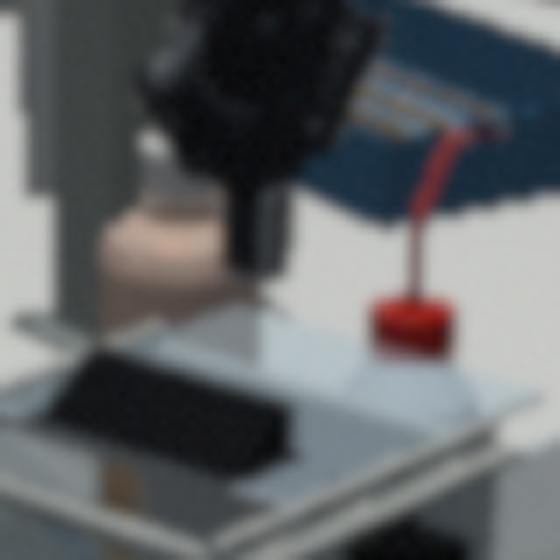

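```bash
python3 -c "
from fit import *
import cv2
for n,P in(('side0',[132.7,-481.7,220]),('side1',[-85.8,-492.3,220.5]),('side2',[661.2,61.5,237.7])):
    im=cv2.imread(f'pics/{n}.png')
    a=np.array(P);t=proj('side',a);e=proj('side',a-[0,0,19]);b=proj('side',a+[0,0,54]);print(n,t,e,b)
    u,v=int(t[0]),int(t[1])
    y0=max(0,min(v-60,300));x0=max(0,u-65);c=cv2.resize(im[y0:y0+120,x0:x0+130],None,fx=4,fy=4,interpolation=2)
    for q,col in((t,(0,0,255)),(e,(0,255,0)),(b,(255,255,0))): cv2.circle(c,tuple(int(w) for w in (q-[x0,y0])*4),4,col,1)
    cv2.imwrite(f'pics/chk_{n}.png',c)
cv2.imwrite('pics/chk.png',np.hstack([cv2.resize(cv2.imread(f'pics/chk_{n}.png'),(400,369))for n in('side0','side2')]))
"
```

```text
side0 [295.65712621 345.46751521] [295.67402456 356.08287329] [295.60692389 313.9309753 ]
side1 [151.86202437 428.24387315] [153.84480913 439.95865648] [145.91492102 393.10691389]
side2 [325.04963223 152.89876247] [324.88660194 159.52520933] [325.52362525 133.63308187]
```

View pics/chk.png

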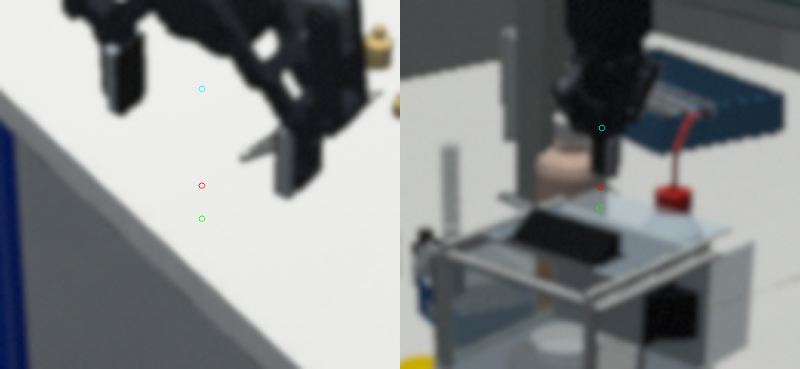

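View pics/chk_side1.png

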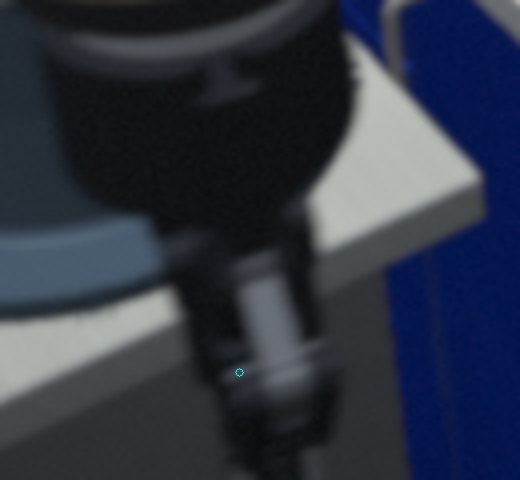

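{"fn": "carry_out", "kwargs": {"targets": [[[-2, 8, 1, 0, 0, 0, 255], [-2, 15, 1, 0, 0, 0, 255], [-2, 15, 1, 0, 0, 0, 255], [-2, 15, 1, 0, 0, 0, 255]]]}}

```text
clock: 5.28
eef_pos: [662.4, 63.7, 223.6]
eef_rot: [-90.0, -0.0, -80.6]
force: [-0.8, 1.1, 0.3]
opening: -0.2
```

```bash
cat > look.py <<'E'
import sys,cv2,numpy as np
from fit import proj
from mv import *
def look(n,cam="side",x0=270,y0=100,w=130,h=100,z=6,tip=True):
    s=robot.sense();f=robot.grab_frame(cam)[:,:,::-1];cv2.imwrite(f"pics/{cam}{n}.png",f)
    c=cv2.resize(f[y0:y0+h,x0:x0+w],None,fx=z,fy=z,interpolation=2)
    a=s["eef_pos"]
    if tip:
        for d,col in((0,(0,0,255)),(-19,(0,255,0))):
            q=proj(cam,a+[0,0,d]);cv2.circle(c,tuple(int(t) for t in (q-[x0,y0])*z),3,col,1)
    cv2.imwrite(f"pics/{cam}{n}z.png",c)
E
python3 -c "
from look import *
look(3);rows([(*bw(90,0),224)])"
```

```text
at [662.4  63.7 223.7] [-89.99  -0.   -80.61] bal [90.2  0. ] F [0.2 1.3 0.3] open 0.1 t 5.33
(np.float64(662.2863580988131), np.float64(63.630329784133195), 224) [ 0.  -0.3 -0.2] [-0. -0.  0.]
```

View pics/side3z.png

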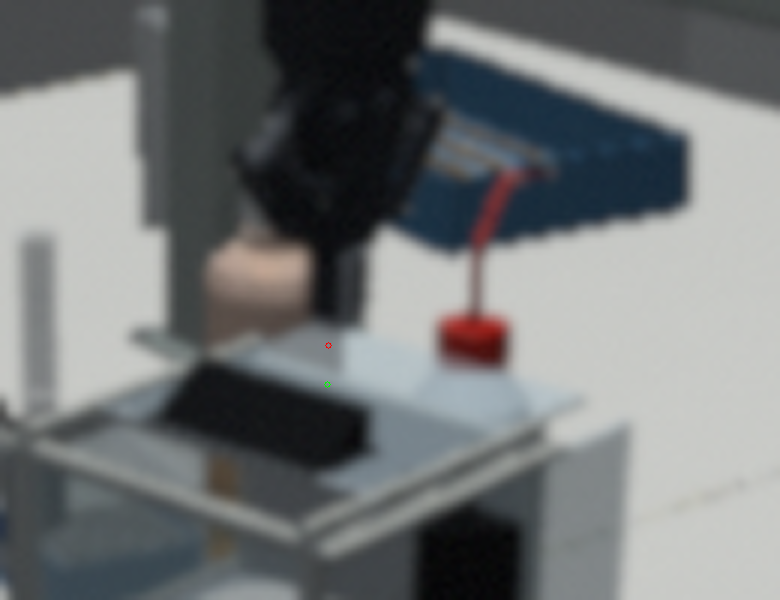

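```bash
python3 -c "
from fit import *
import cv2
im=cv2.imread('pics/side0.png');z=5;x0,y0=230,250
c=cv2.resize(im[y0:y0+120,x0:x0+150],None,fx=z,fy=z,interpolation=2)
a=np.array([132.7,-481.7,220.]);zz=np.array([.2656,-.964,0]);xx=np.array([-.964,-.2656,0])
for s in(-1,1):
  for j,col in((42.5,(0,255,0)),(57,(255,255,0))):
    for h in(-6,20):
      q=[tuple(int(t) for t in (proj('side',a+s*j*zz+w*xx+[0,0,h])-[x0,y0])*z) for w in(-11,11)]
      cv2.line(c,q[0],q[1],col if h<0 else (0,0,255),1)
cv2.imwrite('pics/chk0.png',c)
"
```

```text
(no output)
```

View pics/chk0.png

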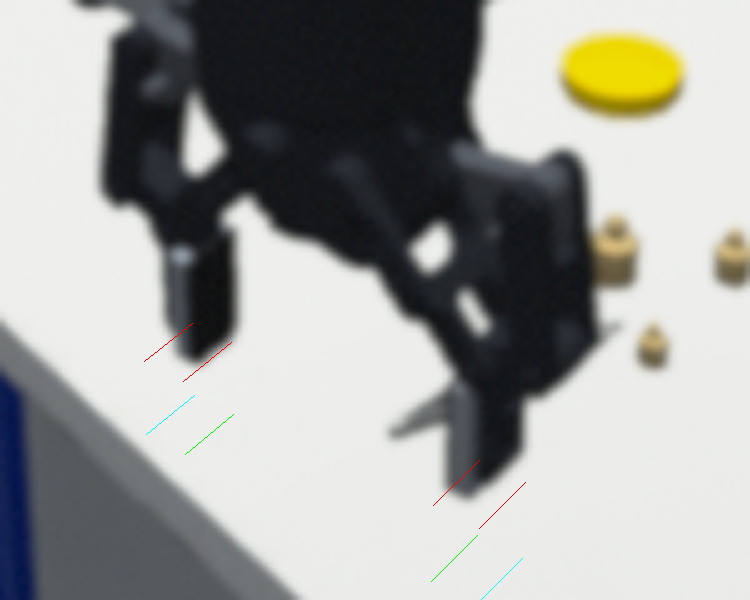

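{"fn": "carry_out", "kwargs": {"targets": [[[0, 4, 0, 0, 0, 0, 255], [0, 8, 0, 0, 0, 0, 255], [0, 12, 0, 0, 0, 0, 255], [0, 12, 0, 0, 0, 0, 255]]]}}

```text
clock: 5.82
eef_pos: [662.2, 63.7, 211.1]
eef_rot: [-90.0, 0.0, -80.6]
force: [-0.7, -0.3, -1.0]
opening: 0.2
```

```bash

python3 -c "
from look import *
look(4);rows([(*bw(90,0),224)])"
```

```text
at [662.3  63.7 211.3] [-90.02   0.   -80.6 ] bal [90.   0.1] F [-0.3 -1.1  0.1] open 0.5 t 5.88
(np.float64(662.2863580988131), np.float64(63.630329784133195), 224) [  0.1 -12.7   0. ] [ 0. -0. -0.]
```

View pics/side4z.png

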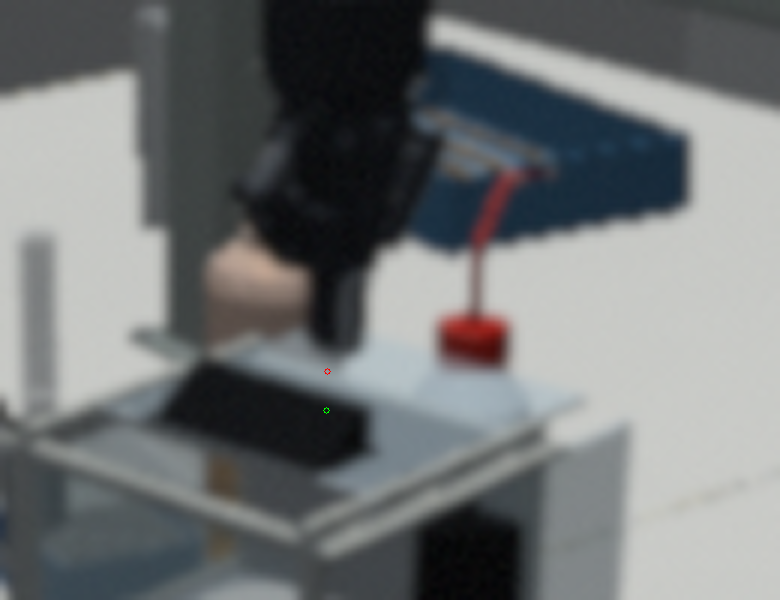

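{"fn": "carry_out", "kwargs": {"targets": [[[0, 4, 0, 0, 0, 0, 255], [0, 8, 0, 0, 0, 0, 255], [0, 11, 0, 0, 0, 0, 255], [0, 14, 0, 0, 0, 0, 255], [0, 14, 0, 0, 0, 0, 255]]]}}

```text
clock: 6.5
eef_pos: [662.2, 63.7, 197.2]
eef_rot: [-90.0, 0.0, -80.6]
force: [-0.5, -0.7, 0.7]
opening: 0.1
```

```bash

python3 -c "
from look import *
look(5);rows([(*bw(75,0),197)])"
```

```text
at [662.3  63.7 197.4] [-90.01   0.   -80.61] bal [90.  0.] F [ 0.  -0.5 -0.3] open -0.2 t 6.55
(np.float64(647.4886317490109), np.float64(61.175274820111), 197) [  0.1   0.4 -15. ] [ 0. -0. -0.]
```

View pics/side5z.png

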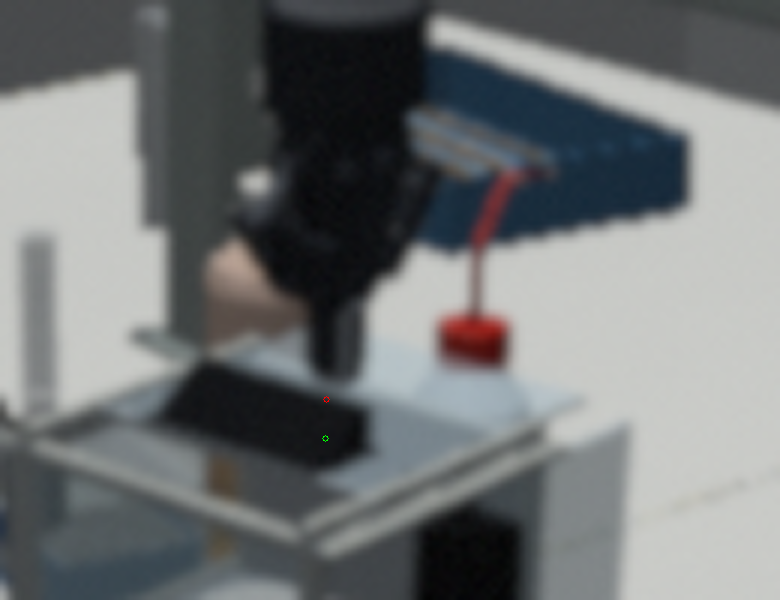

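{"fn": "carry_out", "kwargs": {"targets": [[[0, 2, 0, 0, 0, 0, 255], [0, 4, 0, 0, 0, 0, 255], [0, 4, 0, 0, 0, 0, 255], [0, 4, -4, 0, 0, 0, 255], [0, 4, -8, 0, 0, 0, 255], [0, 4, -12, 0, 0, 0, 255], [0, 4, -16, 0, 0, 0, 255], [0, 4, -20, 0, 0, 0, 255], [0, 4, -24, 0, 0, 0, 255], [0, 4, -28, 0, 0, 0, 255]]]}}

```text
clock: 7.8
eef_pos: [634.6, 59.1, 193.6]
eef_rot: [-90.0, -0.0, -80.6]
force: [1.4, 1.0, -0.1]
opening: -0.3
```

```bash

python3 -c "
from look import *
look(6);rows([(*bw(40,0),193)])"
```

```text
at [634.2  59.1 193.7] [-90.    0.  -80.6] bal [61.6  0.1] F [ 0.4  0.2 -0.4] open 0.0 t 7.85
(np.float64(612.9606035994725), np.float64(55.44681323739253), 193) [  0.1   0.7 -21.6] [-0. -0. -0.]
```

View pics/side6z.png

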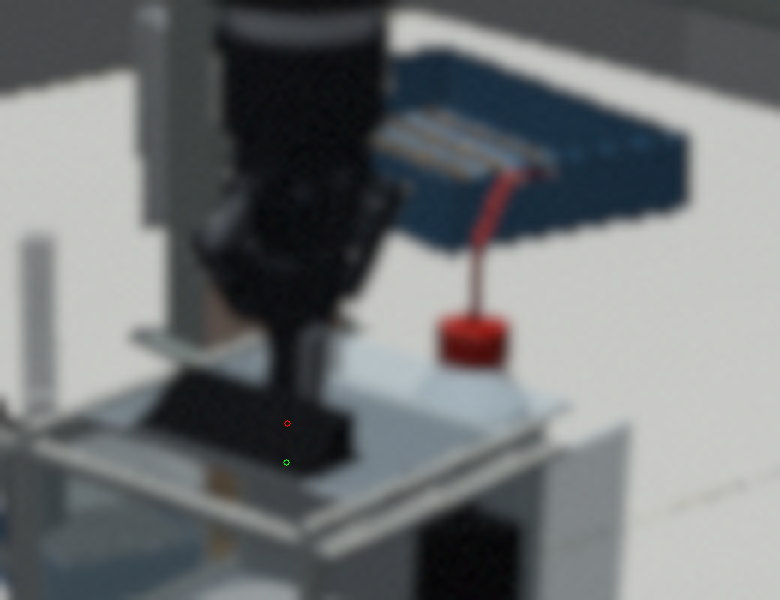

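{"fn": "carry_out", "kwargs": {"targets": [[[0, 0, -3, 0, 0, 0, 255], [0, 0, -6, 0, 0, 0, 255], [0, 0, -9, 0, 0, 0, 255], [0, 0, -12, 0, 0, 0, 255], [0, 0, -15, 0, 0, 0, 255], [0, 0, -18, 0, 0, 0, 255], [0, 0, -21, 0, 0, 0, 255], [0, 0, -24, 0, 0, 0, 255], [0, 0, -27, 0, 0, 0, 255]]]}}

```text
clock: 8.98
eef_pos: [607.9, 54.7, 193.5]
eef_rot: [-90.0, 0.0, -80.6]
force: [2.4, 0.7, 1.1]
opening: 0.0
```

```bash

python3 -c "
from look import *
look(7);rows([(*bw(27,0),193)])"
```

```text
at [607.6  54.7 193.5] [-90.01   0.   -80.6 ] bal [34.6  0.1] F [ 0.7 -0.3  0.4] open 0.2 t 9.03
(np.float64(600.1359074296439), np.float64(53.31909893523996), 193) [ 0.1  0.5 -7.6] [ 0. -0. -0.]
```

View pics/side7z.png

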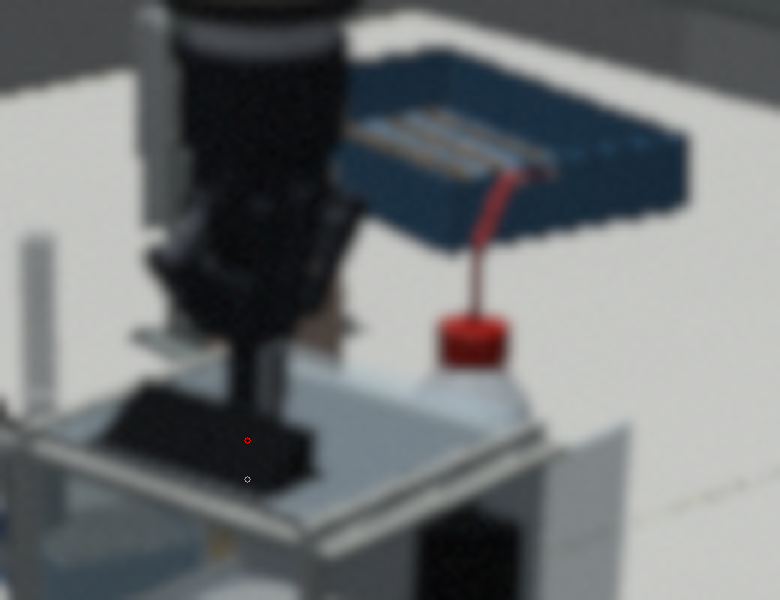

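{"fn": "carry_out", "kwargs": {"targets": [[[0, 0, -2, 0, 0, 0, 255], [0, 0, -4, 0, 0, 0, 255], [0, 0, -5, 0, 0, 0, 255], [0, 0, -6, 0, 0, 0, 255]]]}}

```text
clock: 9.52
eef_pos: [602.2, 53.8, 193.5]
eef_rot: [-90.0, 0.0, -80.6]
force: [1.2, 1.1, 0.4]
opening: 0.0
```

{"fn": "carry_out", "kwargs": {"targets": [[[0, 0, -1, 0, 0, 0, 255], [0, 0, -2, 0, 0, 0, 255]]]}}

```text
clock: 9.78
eef_pos: [600.6, 53.5, 193.6]
eef_rot: [-90.0, -0.0, -80.6]
force: [7.7, 1.3, -1.8]
opening: -0.0
```

{"fn": "carry_out", "kwargs": {"targets": [[[0, 0, -1, 0, 0, 0, 255], [0, 0, -2, 0, 0, 0, 255]]]}}

```text
clock: 10.02
eef_pos: [600.2, 53.4, 193.7]
eef_rot: [-89.8, -0.0, -80.6]
force: [20.5, 4.0, -7.7]
opening: -0.1
```

```bash
python3 -c "
from look import *
look(8)"
```

```text
(no output)
```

View pics/side8z.png

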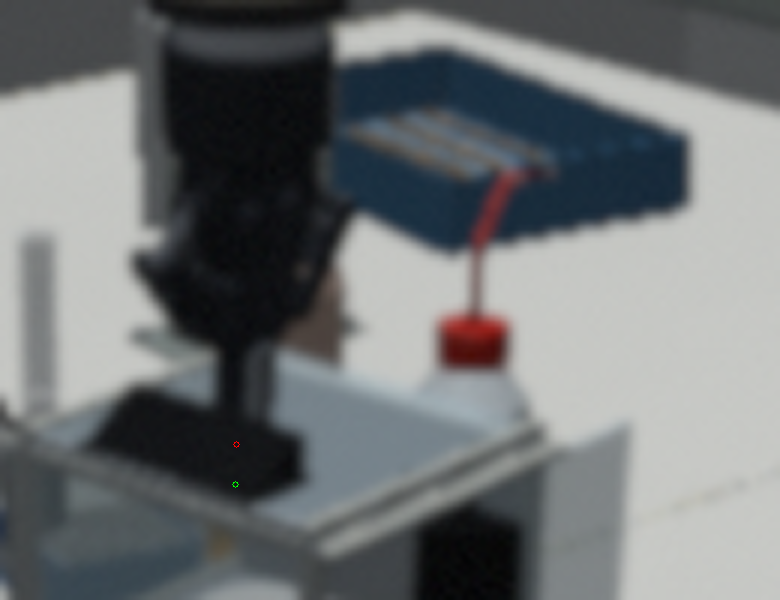

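{"fn": "carry_out", "kwargs": {"targets": [[[0, 0, 4, 0, 0, 0, 255], [0, 0, 10, 0, 0, 0, 255], [0, 0, 18, 0, 0, 0, 255], [0, -15, 20, 0, 0, 0, 255], [0, -45, 20, 0, 0, 0, 255], [20, -50, 32, 0, 0, 0, 255], [50, -50, 45, 0, 0, 0, 255], [85, -50, 58, 0, 0, 0, 255], [118, -50, 70, 0, 0, 0, 255], [118, -20, 70, 0, 0, 0, 255], [118, 0, 70, 0, 0, 0, 255], [118, 0, 70, 0, 0, 0, 255]]]}}

```text
clock: 11.58
eef_pos: [685.8, -51.9, 191.9]
eef_rot: [-90.2, 0.0, -80.6]
force: [-0.6, -0.2, 0.9]
opening: -0.1
```

```bash
python3 -c "
from look import *
look(9);look(9,'top',200,60,150,140,5,False);rows([(*bw(95,-118),193),(*bw(95,-118),151)])"
```

```text
at [686.8 -51.8 194.2] [-8.998e+01 -1.000e-02 -8.060e+01] bal [  95.3 -117.9] F [-0.  -0.3  0.1] open -0.0 t 11.68
(np.float64(686.5320325990551), np.float64(-51.9600991796366), 193) [ 0.1  1.2 -0.3] [-0. -0.  0.]
(np.float64(686.5320325990551), np.float64(-51.9600991796366), 151) [ 0.1 43.2 -0.3] [-0. -0.  0.]
```

View pics/side9z.png

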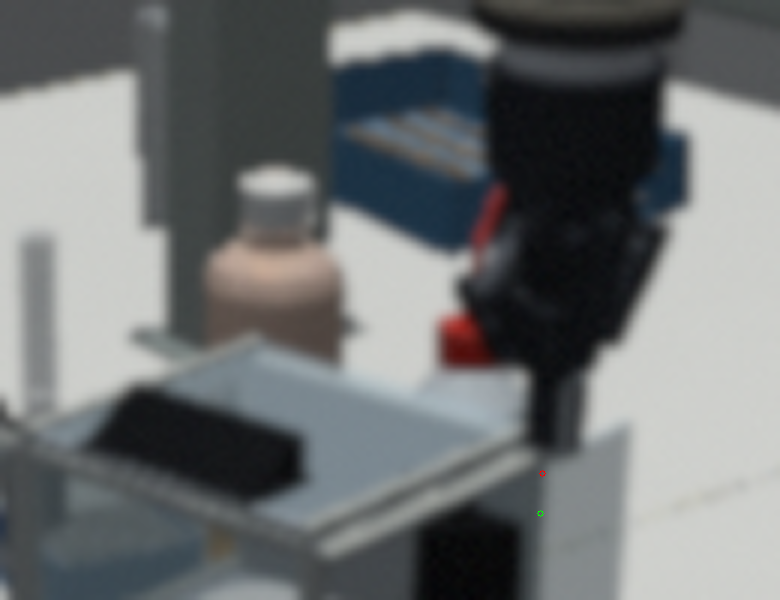

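View pics/top9z.png

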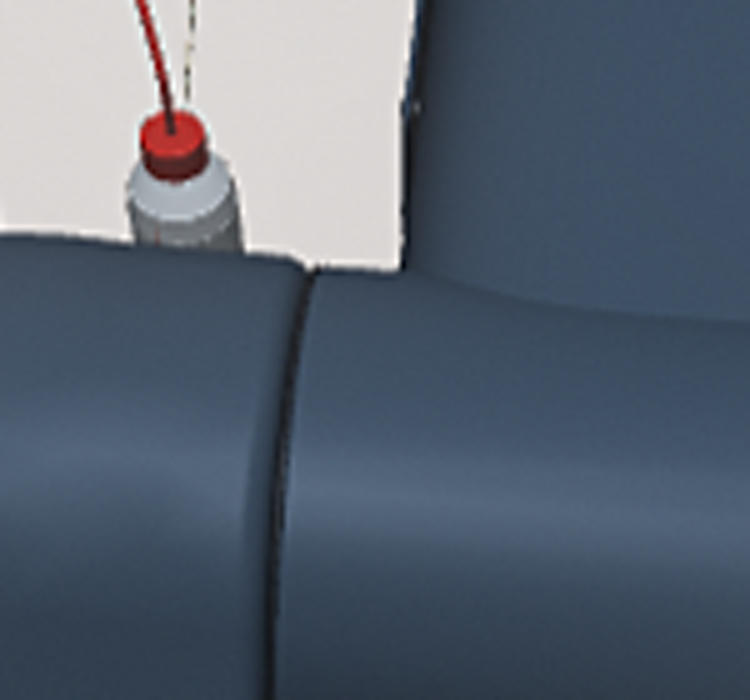

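{"fn": "carry_out", "kwargs": {"targets": [[[0, 8, 0, 0, 0, 0, 255], [0, 16, 0, 0, 0, 0, 255], [0, 24, 0, 0, 0, 0, 255], [0, 32, 0, 0, 0, 0, 255], [0, 40, 0, 0, 0, 0, 255], [0, 43, 0, 0, 0, 0, 255], [0, 43, 0, 0, 0, 0, 255]]]}}

```text
clock: 12.55
eef_pos: [686.5, -51.9, 150.4]
eef_rot: [-90.0, 0.0, -80.6]
force: [0.3, -0.3, 0.1]
opening: 0.0
```

```bash
python3 -c "
from look import *
look(10);rows([(*bw(75,-118),151)])"
```

```text
at [686.6 -51.9 150.6] [-89.99  -0.   -80.61] bal [  95.1 -117.9] F [-0.9  0.1 -0.1] open 0.1 t 12.6
(np.float64(666.8017307993189), np.float64(-55.23350579833287), 151) [  0.1  -0.4 -20.1] [-0. -0.  0.]
```

View pics/side10z.png

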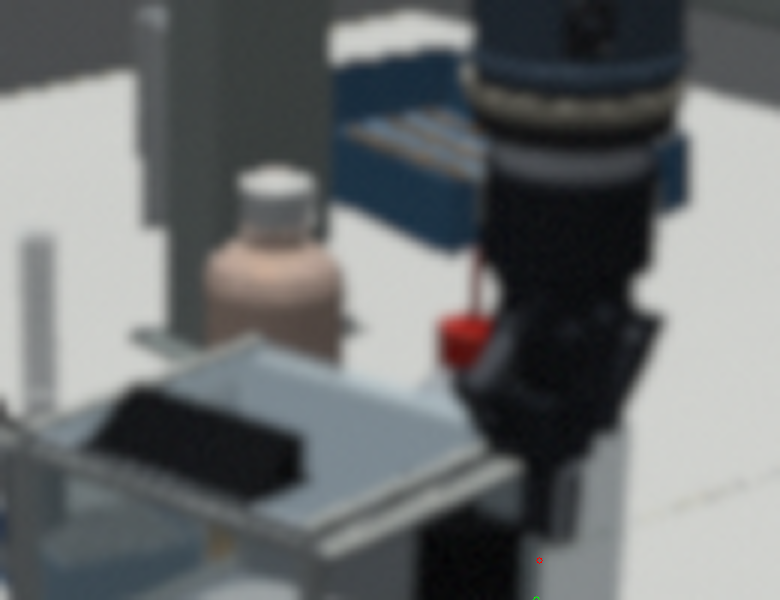

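{"fn": "carry_out", "kwargs": {"targets": [[[0, 0, -4, 0, 0, 0, 255], [0, 0, -8, 0, 0, 0, 255], [0, 0, -12, 0, 0, 0, 255], [0, 0, -15, 0, 0, 0, 255], [0, 0, -18, 0, 0, 0, 255], [0, 0, -21, 0, 0, 0, 255], [0, 0, -24, 0, 0, 0, 255], [0, 0, -27, 0, 0, 0, 255], [0, 0, -30, 0, 0, 0, 255]]]}}

```text
clock: 13.72
eef_pos: [656.8, -56.8, 150.5]
eef_rot: [-90.0, -0.0, -80.6]
force: [1.1, 0.5, 1.5]
opening: 0.1
```

```bash
python3 -c "
from look import *
look(11,y0=130);rows([(*bw(30,-118),151)])"
```

```text
at [656.5 -56.8 150.6] [-90.01   0.   -80.6 ] bal [  64.6 -117.9] F [ 0.7  0.8 -0.2] open 0.1 t 13.78
(np.float64(622.4085517499124), np.float64(-62.59867069039947), 151) [  0.1  -0.4 -34.6] [ 0. -0. -0.]
```

View pics/side11z.png

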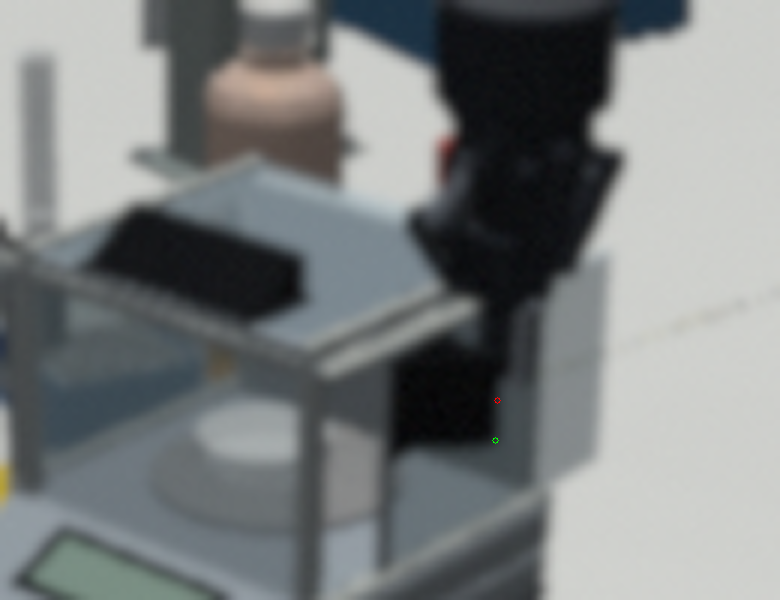

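{"fn": "carry_out", "kwargs": {"targets": [[[0, 0, -3, 0, 0, 0, 255], [0, 0, -6, 0, 0, 0, 255], [0, 0, -9, 0, 0, 0, 255], [0, 0, -12, 0, 0, 0, 255], [0, 0, -15, 0, 0, 0, 255], [0, 0, -18, 0, 0, 0, 255], [0, 0, -21, 0, 0, 0, 255], [0, 0, -24, 0, 0, 0, 255], [0, 0, -27, 0, 0, 0, 255], [0, 0, -30, 0, 0, 0, 255], [0, 0, -33, 0, 0, 0, 255]]]}}

```text
clock: 15.15
eef_pos: [624.2, -62.2, 150.5]
eef_rot: [-90.0, 0.0, -80.6]
force: [1.4, 0.6, 0.6]
opening: 0.0
```

{"fn": "carry_out", "kwargs": {"targets": [[[0, 0, -1.5, 0, 0, 0, 255], [0, 0, -3, 0, 0, 0, 255], [0, 0, -4, 0, 0, 0, 255]]]}}

```text
clock: 15.52
eef_pos: [620.4, -62.8, 150.5]
eef_rot: [-90.0, 0.0, -80.6]
force: [1.9, 0.1, 1.0]
opening: 0.1
```

{"fn": "carry_out", "kwargs": {"targets": [[[0, 0, -1, 0, 0, 0, 255], [0, 0, -2, 0, 0, 0, 255]]]}}

```text
clock: 15.78
eef_pos: [618.5, -63.2, 150.5]
eef_rot: [-90.0, 0.0, -80.6]
force: [1.7, 1.1, 1.1]
opening: -0.2
```

{"fn": "carry_out", "kwargs": {"targets": [[[0, 0, -1, 0, 0, 0, 255], [0, 0, -2, 0, 0, 0, 255]]]}}

```text
clock: 16.02
eef_pos: [617.0, -63.4, 150.6]
eef_rot: [-89.9, 0.0, -80.6]
force: [9.6, 2.6, -3.8]
opening: -0.3
```

{"fn": "carry_out", "kwargs": {"targets": [[[0, 0, -1, 0, 0, 0, 255], [0, 0, -2, 0, 0, 0, 255]]]}}

```text
clock: 16.27
eef_pos: [616.7, -63.4, 150.7]
eef_rot: [-89.8, 0.0, -80.6]
force: [22.6, 3.7, -10.5]
opening: -0.0
```

{"fn": "carry_out", "kwargs": {"targets": [[[0, 0, 5, 0, 0, 0, 255], [2, 0, 14, 0, 0, 0, 255], [2, 0, 22, 0, 0, 0, 255], [2, -30, 22, 0, 0, 0, 255], [2, -65, 22, 0, 0, 0, 255], [2, -100, 22, 0, 0, 0, 255], [-20, -115, -10, 0, 0, 0, 255], [-45, -115, -45, 0, 0, 0, 255], [-70, -115, -80, 0, 0, 0, 255], [-95, -115, -115, 0, 0, 0, 255], [-118, -115, -147, 0, 0, 0, 255], [-118, -115, -147, 0, 0, 0, 255]]]}}

```text
clock: 17.77
eef_pos: [449.0, 29.4, 266.3]
eef_rot: [-89.9, -0.0, -80.5]
force: [0.1, 0.3, 0.5]
opening: -0.0
```

```bash
python3 -c "
from look import *
look(12,x0=220,w=160,h=130,y0=130,z=5);look(12,'top',200,60,160,150,5,False);rows([(*bw(-125,0),200),(*bw(-125,0),62)])"
```

```text
at [450.8  28.7 265.9] [-8.996e+01 -1.000e-02 -8.058e+01] bal [-1.244e+02  1.000e-01] F [-0.3  0.4  0.6] open -0.1 t 17.88
(np.float64(450.1856137516485), np.float64(28.44120863314833), 200) [ 0.1 65.9 -0.7] [-0.001  0.     0.   ]
(np.float64(450.1856137516485), np.float64(28.44120863314833), 62) [ 1.000e-01  2.039e+02 -8.000e-01] [-0.001  0.     0.   ]
```

View pics/side12z.png

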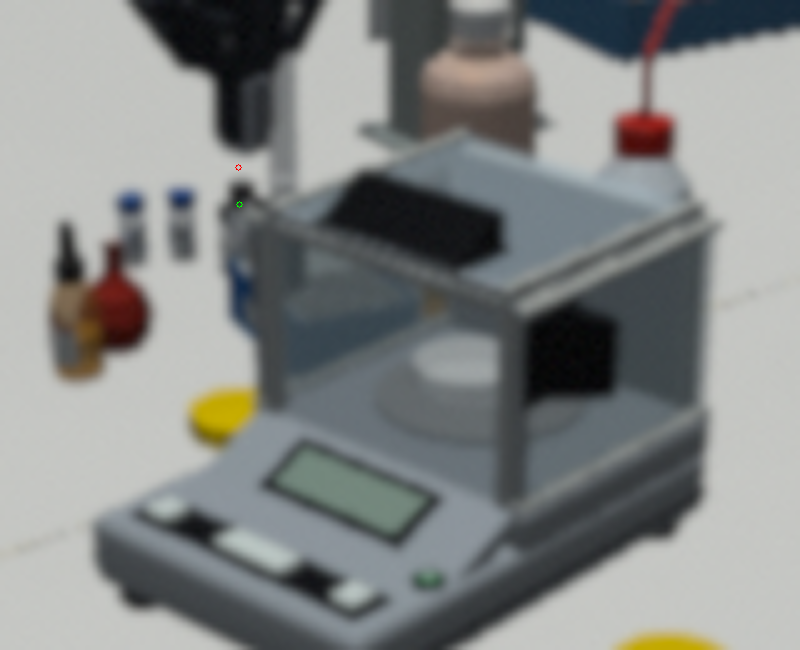

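View pics/top12z.png

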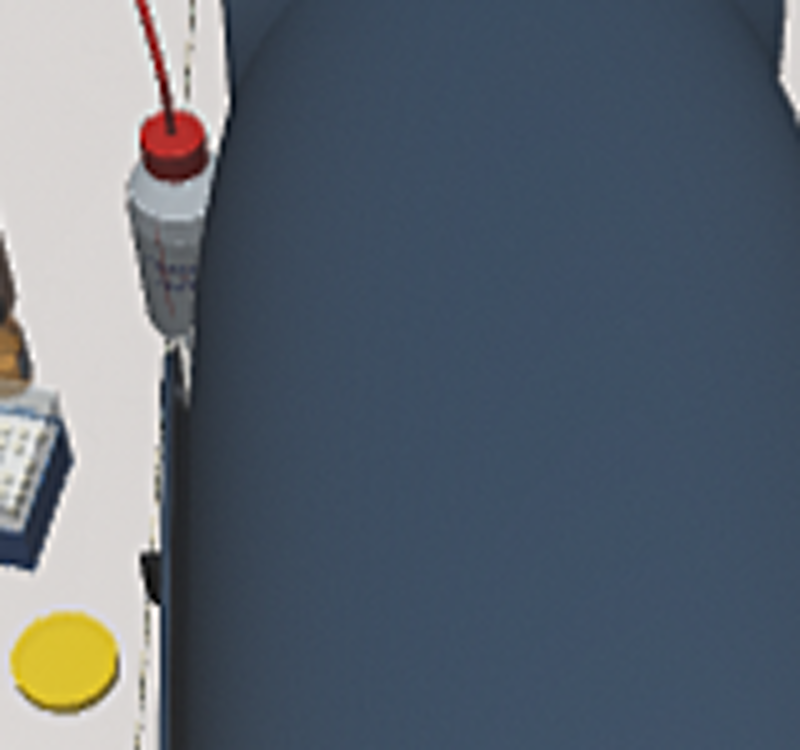

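{"fn": "carry_out", "kwargs": {"targets": [[[0, 30, -0.7, 0, 0, 0, 255], [0, 70, -0.7, 0, 0, 0, 255], [0, 110, -0.7, 0, 0, 0, 255], [0, 145, -0.7, 0, 0, 0, 255], [0, 175, -0.7, 0, 0, 0, 255], [0, 195, -0.7, 0, 0, 0, 255], [0, 204, -0.7, 0, 0, 0, 255], [0, 204, -0.7, 0, 0, 0, 255]]]}}

```text
clock: 18.88
eef_pos: [449.8, 28.3, 61.2]
eef_rot: [-90.0, 0.0, -80.6]
force: [-0.8, -0.0, 0.5]
opening: 0.0
```

```bash
python3 -c "
from look import *
look(13,x0=220,w=130,h=100,y0=170,z=6);rows([(*bw(-125,0),48)])"
```

```text
at [450.2  28.3  61.8] [-89.99  -0.   -80.62] bal [-1.25e+02 -1.00e-01] F [-1.3  0.2 -0. ] open 0.3 t 18.93
(np.float64(450.1856137516485), np.float64(28.44120863314833), 48) [-0.1 13.8  0. ] [-0.    -0.001  0.   ]
```

View pics/side13z.png

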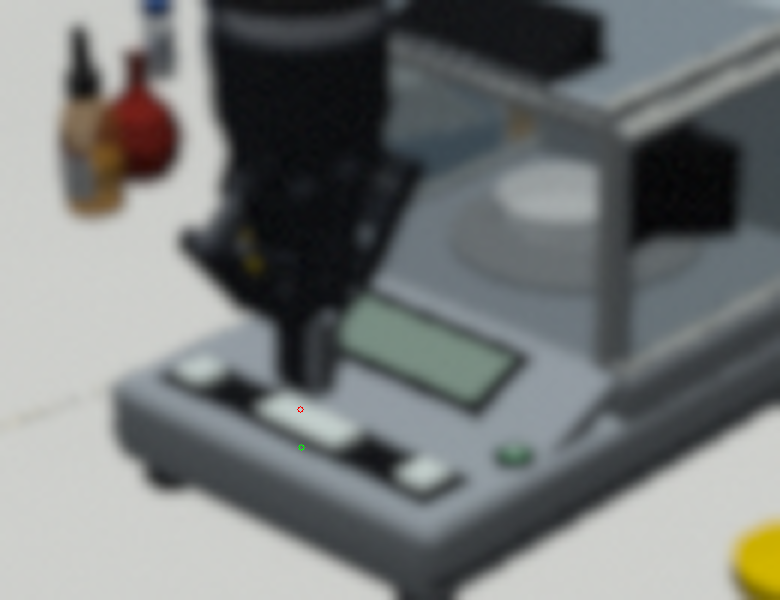

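{"fn": "carry_out", "kwargs": {"targets": [[[0, 2, 0, 0, 0, 0, 255], [0, 4, 0, 0, 0, 0, 255], [0, 6, 0, 0, 0, 0, 255], [0, 8, 0, 0, 0, 0, 255], [0, 10, 0, 0, 0, 0, 255], [0, 10, 0, 0, 0, 0, 255]]]}}

```text
clock: 19.68
eef_pos: [449.4, 28.5, 51.3]
eef_rot: [-90.0, 0.0, -80.6]
force: [-0.0, -0.1, -0.2]
opening: 0.1
```

{"fn": "carry_out", "kwargs": {"targets": [[[0, 1, 0, 0, 0, 0, 255], [0, 2, 0, 0, 0, 0, 255], [0, 2, 0, 0, 0, 0, 255]]]}}

```text
clock: 20.05
eef_pos: [449.5, 28.5, 49.4]
eef_rot: [-90.0, 0.0, -80.6]
force: [-0.1, -0.4, -0.5]
opening: 0.2
```

{"fn": "carry_out", "kwargs": {"targets": [[[0, 1, 0, 0, 0, 0, 255], [0, 2, 0, 0, 0, 0, 255], [0, 2, 0, 0, 0, 0, 255]]]}}

```text
clock: 20.42
eef_pos: [449.5, 28.5, 47.4]
eef_rot: [-90.0, 0.0, -80.6]
force: [-0.1, -0.8, -0.3]
opening: -0.2
```

{"fn": "carry_out", "kwargs": {"targets": [[[0, 1, 0, 0, 0, 0, 255], [0, 2, 0, 0, 0, 0, 255], [0, 2, 0, 0, 0, 0, 255]]]}}

```text
clock: 20.8
eef_pos: [449.6, 28.5, 45.5]
eef_rot: [-90.0, -0.0, -80.6]
force: [-0.4, -0.0, 2.1]
opening: 0.3
```

{"fn": "carry_out", "kwargs": {"targets": [[[0, 1, 0, 0, 0, 0, 255], [0, 1, 0, 0, 0, 0, 255]]]}}

```text
clock: 21.05
eef_pos: [449.6, 28.5, 44.5]
eef_rot: [-90.0, -0.0, -80.6]
force: [-1.0, 0.8, 2.6]
opening: 0.2
```

{"fn": "carry_out", "kwargs": {"targets": [[[0, 1, 0, 0, 0, 0, 255], [0, 1, 0, 0, 0, 0, 255]]]}}

```text
clock: 21.3
eef_pos: [449.6, 28.5, 43.5]
eef_rot: [-90.0, -0.0, -80.6]
force: [-2.1, 0.7, 3.7]
opening: 0.1
```

{"fn": "carry_out", "kwargs": {"targets": [[[0, 1, 0, 0, 0, 0, 255], [0, 1, 0, 0, 0, 0, 255]]]}}

```text
clock: 21.55
eef_pos: [449.5, 28.5, 42.7]
eef_rot: [-90.0, -0.0, -80.6]
force: [-4.3, -0.4, 12.2]
opening: -0.3
```

{"fn": "carry_out", "kwargs": {"targets": [[[0, 1, 0, 0, 0, 0, 255], [0, 1, 0, 0, 0, 0, 255]]]}}

```text
clock: 21.8
eef_pos: [449.5, 28.4, 42.2]
eef_rot: [-90.0, -0.0, -80.6]
force: [-9.5, -1.8, 24.2]
opening: 0.2
```

{"fn": "carry_out", "kwargs": {"targets": [[[0, -3, 0, 0, 0, 0, 255], [0, -8, 0, 0, 0, 0, 255], [0, -20, 0, 0, 0, 0, 255], [0, -50, 0, 0, 0, 0, 255], [0, -90, 0, 0, 0, 0, 255], [0, -130, 0, 0, 0, 0, 255], [0, -170, 0, 0, 0, 0, 255], [50, -200, 0, 0, 0, 0, 255], [100, -200, 0, 0, 0, 0, 255], [150, -200, 0, 0, 0, 0, 255], [200, -200, 0, 0, 0, 0, 255], [250, -200, -20, 0, 0, 0, 255]]]}}

```text
clock: 23.3
eef_pos: [470.9, -223.0, 241.8]
eef_rot: [-90.0, 0.0, -80.6]
force: [0.5, -0.0, -0.2]
opening: -0.1
```

{"fn": "carry_out", "kwargs": {"targets": [[[40, 0, -40, 0, 0, 0, 255], [80, 0, -80, 0, 0, 0, 255], [110, 0, -120, 0, 0, 0, 255], [140, 0, -160, 0, 0, 0, 255], [160, 0, -200, 0, 0, 0, 255], [180, 0, -240, 0, 0, 0, 255], [190, 0, -280, 0, 0, 0, 255], [200, 0, -320, 0, 0, 0, 255], [200, 0, -360, 0, 0, 0, 255], [200, 0, -360, 0, 0, 0, 255]]]}}

```text
clock: 24.55
eef_pos: [146.1, -477.8, 242.1]
eef_rot: [-90.0, -0.0, -80.8]
force: [0.9, -1.2, 0.5]
opening: -0.1
```

```bash
python3 -c "
from look import *
look(14,x0=220,w=160,h=130,y0=150,z=5,tip=False);look(14,'top',140,90,220,165,3.6,False);rows([])
for l in ('lid_grip','right_door_grip'):
  for c in('side','top'): print(c,l,[(np.round(wb(d['xyz']),1),np.round(d['xyz'],1),round(d['p'],2)) for d in robot.recognise(c,l)[:2]])
"
```

```text
at [ 148.1 -477.5  242. ] [-8.998e+01 -2.000e-02 -8.065e+01] bal [-505.8 -449.7] F [0.  0.4 1.6] open -0.4 t 24.65
side lid_grip [(array([110.4, -54.6]), array([691.3,  13.1, 201.3]), 0.68)]
top lid_grip [(array([51.6,  1.7]), array([624.1,  59. , 192.6]), 0.63)]
side right_door_grip [(array([ 75.9, -92. ]), array([663.4, -29.4, 134.9]), 0.94), (array([-127.8,    5.1]), array([446.6,  33. ,  57.7]), 0.56)]
top right_door_grip []
```

View pics/side14z.png

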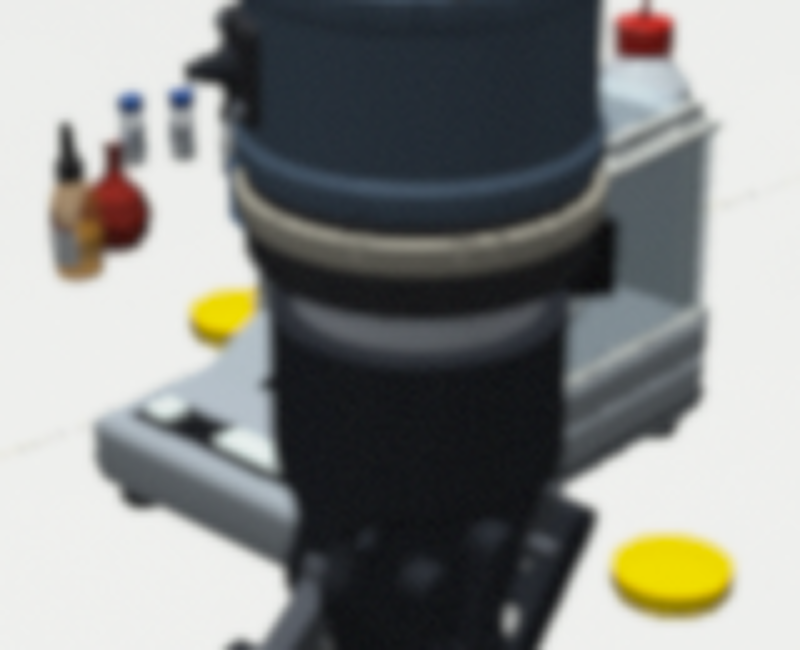

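View pics/top14z.png

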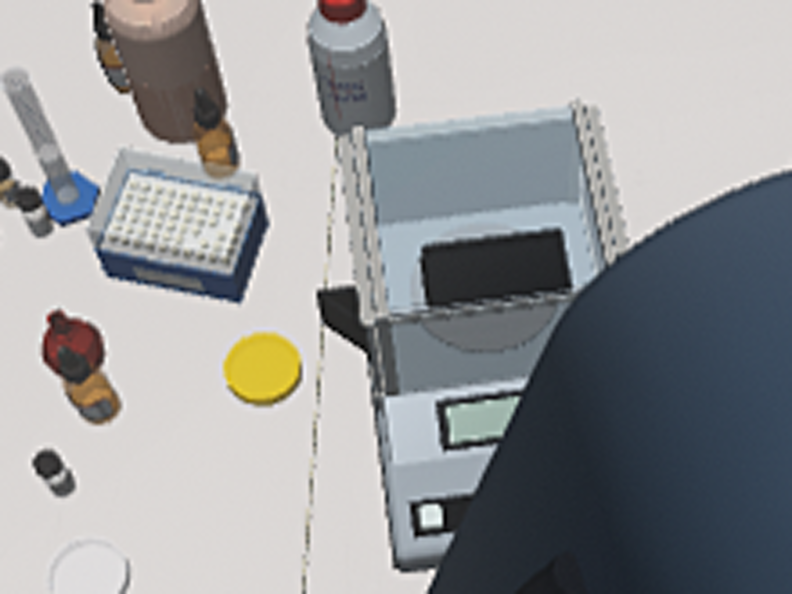

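{"fn": "carry_out", "kwargs": {"targets": [[[-8, 0, -50, 0, 0, 0, 255], [-17, 0, -100, 0, 0, 0, 255], [-25, 0, -150, 0, 0, 0, 255], [-34, 0, -205, 0, 0, 0, 255], [-34, 0, -205, 0, 0, 0, 255], [-34, 0, -205, 0, 0, 0, 255]]]}}

```text
clock: 25.6
eef_pos: [-59.1, -477.5, 241.5]
eef_rot: [-90.0, 0.0, -80.6]
force: [0.3, -0.5, -0.3]
opening: 0.3
```

```bash
python3 -c "
from look import *
look(15,x0=220,w=160,h=130,y0=150,z=5,tip=False);look(15,'top',140,90,220,165,3.6,False);rows([])
"
```

```text
at [ -58.5 -477.5  241.5] [-89.99   0.   -80.51] bal [-709.6 -415.9] F [ 0.6  0.4 -0.1] open 0.0 t 25.7
```

View pics/side15z.png

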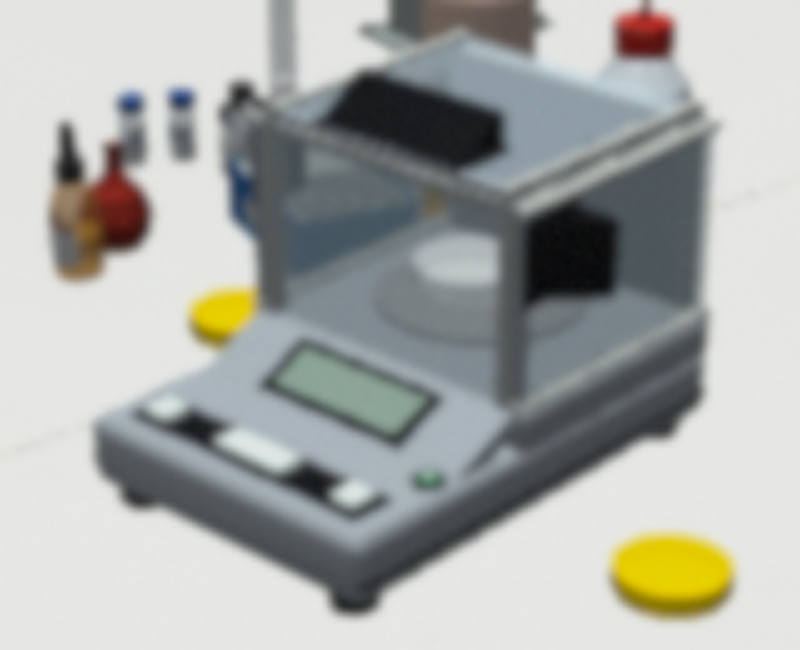

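View pics/top15z.png

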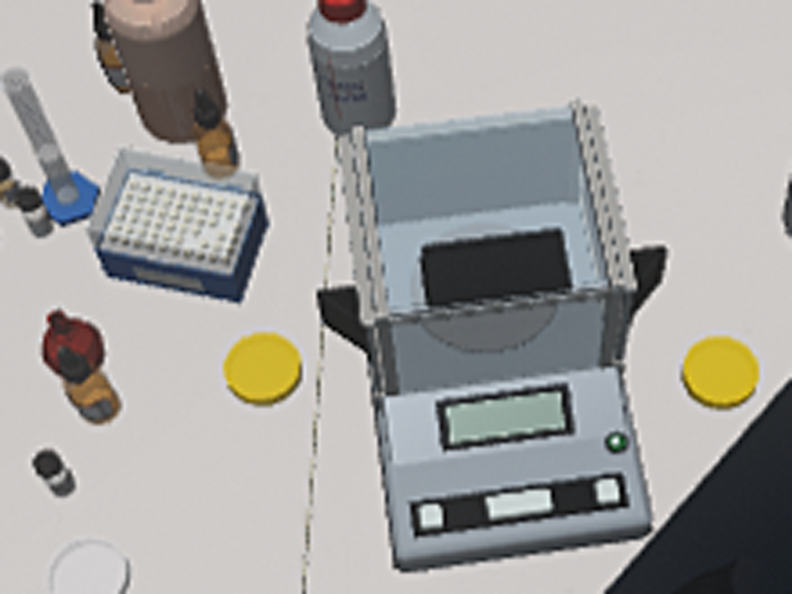

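```bash
python3 -c "
from fit import *
v=[573.5,48.94,.1645]
for b in((9,128,182),(9,-128,182),(12,50,218),(12,-50,218)): print((proj('top',W(v,b))-[140,90])*3.6,(proj('side',W(v,b))-[220,150])*5)
b=(14,-128,182);print((proj('top',W(v,b))-[140,90])*3.6)"
```

```text
[318.83323842 288.04666888] [253.45654329  92.49482577]
[669.54572791 242.66770855] [616.80346996 216.08173341]
[424.35955029 243.1667125 ] [358.69672365  63.29122833]
[565.49487644 225.13950105] [501.82387679 108.86004062]
[668.15955345 236.9366886 ]
```

```bash
python3 -c "
from cell import robot
print(robot.job_done(), robot.sense()['clock'])"
```

```text
the job is handed in; nothing more can be done
the job is handed in; nothing more can be done
```

I pushed the lid shut by its catch, then the right door, and only then pressed the tare key and let it come up. The arm was then withdrawn to open space and the job handed in at about 25.7 s of the 48 s allowed. No verdict is reported.

- **Lid and door:** each was pushed until the force rose sharply, to about 20 N for the lid and 23 N for the door. Both stopped where the measured balance pose said shut. In the last pictures no lid or door sticks out behind the balance. Both catches are within about 2 mm of their predicted shut positions.
- **Tare key:** contact came at about 46 mm TCP height, and the key reached its bottom stop about 4 mm lower. The force peaked at 24 N against the stop, firmer than the 4 N the key needs. It looks up again in the last picture.
- **The rest:** the left door looks shut and the dish is still on the pan. The two square keys were not touched. The things left of and near the balance look as before. The weights and tweezers are not in my last close-up pictures, and I made no contact on that side.

**Checks that disagreed:**
- **Fingertip height:** the shut fingertips stood about 30 mm higher than the stated geometry, roughly 12 mm behind the TCP instead of 19 mm ahead. I went by the picture and the forces, and the key contact height agreed.
- **Network reports:** the networks' positions for the two catches were unreliable, so I used a fit of marked picture points in both cameras.

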